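# Loosen, brace and uncap the pin jar

### The job

The drawing pins have settled in the square white jar: lift the capped jar clear of the desk, tip it about 40 degrees to one side for a moment (half a second or more), bring it level again and seat it fully in the square pocket of the wooden holder, which stops it from turning. Then unscrew the tight grey cap anticlockwise, stop turning once its threads let go (about a fifth of a turn, never much over a quarter), lift it straight off, and finish while holding the cap still and level just above the jar's mouth, clear of it by a centimetre or two. The jar stays seated, and the tape measure, the staples carton and the loupe are left where they are.

Things in the scene. Friction and masses are not known exactly. Their poses are not given: they have to be found in the camera images.
- jar: Loose white jar, 0.25 kg: square body 58 x 58 mm, 53 mm high; round neck 30 mm across up to 83.5 mm, inside the cap; 95.5 mm high with cap. Origin: centre of its underside; z up its axis, x and y square to its sides. Can be lifted by its cap, which stays locked on while not turned. On the bare desk it spins with the cap; only in the holder is it braced.
- cap: Grey eight-sided cap, 40 g, 52 mm across flats, 56 over corners, 38 mm high, screwed on the jar (same axis, 0.8 mm vertical play). Origin: centre of its lower rim, 57.5 mm above the jar's underside (4.5 mm above the jar's shoulder) when on; z up, x normal to a flat, at the start along the jar's x. Turned 0.91 rad or more anticlockwise it lifts straight off; past about 2.2 rad it catches again.
- cap_turn (a joint): How far the cap is unscrewed relative to the jar, rad, anticlockwise seen from above: 0 tight, threads let go from 0.91 (aim for 1.1 to 1.4). Stiff dry friction, 0.3 N m all the way; stays where left. Sits in a ring inside the cap (0.04 rad play to the cap) and keeps its value when the cap is off.
- jar_mouth (a point): Centre of the jar's mouth, on its axis, 83.5 mm above its underside: top of the neck.
- holder: Wooden block 100 x 100 x 30 mm fixed to the desk, with a square pocket open at the top, 63 x 63 mm (5 mm wider than the jar) and 22 mm deep, its mouth chamfered by 4 mm. Origin: centre of the underside, at desk height; x and y square to the pocket's sides. The jar fits in any of four quarter turns.
- pocket_floor (a point): Centre of the pocket's floor, 8 mm above the desk; a seated jar has its underside here.
- tape_measure: Yellow pocket tape measure, 35 x 78 x 64 mm, standing loose; origin under its centre. Leave alone.
- staples_a: Small carton of staples, 38 x 64 x 22 mm, loose; origin under its centre. Leave alone.
- loupe: Round black loupe, 43 mm across, 36 mm high, loose; origin under its centre. Leave alone.
There are look-alikes about, which are no part of the job. There is more than one size of the holder; the one meant has the size given above.

How it is judged:
By the outcome, as a careful person would: the job done as asked, in the order asked, and still so for the second after the job is handed in, while the arm keeps its last pose, push and grip.
It also fails if it takes over 61 s, if anything falls off the work surface, if the arm or the gripper's body presses on something with over 40 N, if the wrist force passes 120 N, or if a joint passes its speed limit or range.

### The arm

A 6-joint arm with a two-finger parallel gripper is mounted at the origin on the work surface; the furniture and walls round the work are solid. World frame = base frame: x ahead of the robot, y to its left, z up, the work surface at z = 0. Lengths are in m, angles in rad, forces in N, time in s.
With the tool pointing down it reaches from about 0.25 to 0.775 m from the base axis. Payload 4 kg.
Tool frame: the origin (TCP) lies midway between the tips of the shut fingers; the grasp point (between the pads) lies 19 mm behind it; z points along the fingers, y is the direction in which the jaws open and shut (so a half turn about z gives the same grasp; the last joint's range is limited). The gripper opens to 94 mm and grips with 3 to 60 N. Pads are 16 mm wide; open, the fingers measure 119 mm over their backs; the gripper's body (75 mm by 177 mm) begins 78 mm behind the grasp point.
Start: joints at [-1.351, 0.087, 1.371, -0, 1.684, -0.103], TCP at [0.174, -0.522, 0.206] pointing down, gripper open.
Joint ranges: [-3.1, 3.1], [-0.76, 2.03], [0.27, 2.55], [-1.08, 4.22], [0.17, 2.65], [-2.57, 2.57]. Speed limits (rad/s): [2.79, 2.79, 3.14, 3.14, 3.14, 3.14].

### API

Orientations are given as [roll, pitch, yaw] about the fixed x, y, z axes, in that order (R = Rz(yaw) Ry(pitch) Rx(roll)).
In Python, from bench import robot, cams gives the robot as it stands.
- The arm moves only by the tool step_arm, never from a script. Its argument "plan" is a list that holds one entry, the list of rows, each a list of 5 numbers: the shift along the world's x, y, z in mm, then the turn about the world's z in rad, then the opening in per cent of the stroke, from 0 (shut) to 100 (fully open). In form: [[[tx, ty, tz, turn, fingers], ...]]. A call has 1 to 8 rows; each row is the pose to reach, as a shift and turn from the pose commanded when the call began; what a row does not reach only later rows make up. A row lasts 1/12 s, in which the tool goes at most 41.7 mm and 7.16 degrees, less where a joint would pass 70% of its speed; a pose out of reach is approached as far as the arm can. A call with a gripper value outside its range is refused whole. The fingers move at their own pace and stop on an object; the grip force is fixed at half the most. Time passes only in rows, so rows that repeat a pose let the fingers close. It gives the time, the measured TCP pose, the force and the opening at its end, in the units of the state.
- robot.get_obs(): the state, without advancing time (a new reading comes with each control period).
- cams.snapshot(name): name is "scene" or "top" or "wrist"; returns a dict with "frame" (384x512x3 uint8, red, green, blue), "camera_matrix" (3x3 intrinsics, pixels), "origin" and "attitude" of the camera in the world; the wrist camera has in their place "T_tool_cam" (4x4, takes a point from camera to tool coordinates, whose origin is the TCP and whose axes are the flange's). Camera axes: x right, y down, z forward; pixel columns grow to the right and rows downward; lengths in m; the calibration is good to about 2 mm. A picture is of the moment at which its call begins: read the wrist's pose just before it. There is no depth.
- robot.close_job(): hands the job in, once; it reports no verdict.
The state is a dict: "time": time; "joint_positions": joint angles; "qvel": joint speeds; "joint_torque": joint torques, N m; "tool_pos": TCP position; "ee_rot": TCP orientation; "wrist_force": force on the tool from outside, world axes, zero at the start; "wrist_torque": the same for the moment, N m; "width": finger opening in m.
Only numpy, scipy, OpenCV 4.12 (cv2) and the standard library are available. Lean on these libraries where they do the work, as an engineer would, in place of code of your own. Each camera call takes 0.05 s, during which the arm holds its last target. There are 200 camera calls.

## Working session

There is one attempt and no reset: what is moved stays moved. The work goes in short steps, Python scripts to look and compute and a tool call to move; the robot and the scene stay as the last step left them, time stands still between calls to the robot, and variables do not carry over. Pictures are saved under pics/ and viewed, about 8 in all and at most 12, crops included, and the job is handed in when it is done.

Besides the shell and the picture viewer there is one more tool, called after "Emit:" in YAML: its name, and indented under it one key for each argument. step_arm: Moves the arm, as the interface text tells. Its arguments: {"type":"object","properties":{"plan":{"type":"array"}},"required":["plan"]}

```bash
ls; mkdir -p pics
cat > h.py <<'E'
import numpy as np, cv2
from bench import robot, cams
def snap(n, f=None):
    s=cams.snapshot(n)
    if f: cv2.imwrite('pics/'+f, s['frame'][:,:,::-1])
    return s
E
python3 - <<'E'
from h import *
o=robot.get_obs(); print(o)
a=snap('top','top0.png');b=snap('scene','scene0.png')
for s in(a,b): print({k:v for k,v in s.items() if k!='frame'})
w=snap('wrist'); print(w['T_tool_cam'],w['camera_matrix'])
E
```

```text
pics
{'time': 0.0, 'joint_positions': array([-1.35107402e+00,  8.79545522e-02,  1.37222404e+00, -4.06149244e-05,
        1.68362178e+00, -1.03128418e-01]), 'qvel': array([-0.00083881, -0.00047787,  0.00047734,  0.00291687, -0.00028277,
       -0.00110718]), 'joint_torque': array([ 7.96606514e-05, -3.40183210e+01, -3.02424681e+01,  7.17113307e-02,
        3.28652398e-02, -1.66130549e-04]), 'tool_pos': array([ 0.17434598, -0.52105536,  0.20431977]), 'ee_rot': array([-3.13939251e+00, -1.87122607e-04,  3.22845990e-01]), 'wrist_force': array([-0.34199913,  0.59354818,  0.0161973 ]), 'wrist_torque': array([-0.00696209, -0.01128727, -0.06109184]), 'width': 0.09386212088345809}
{'camera_matrix': array([[445.21518719,   0.        , 260.20389919],
       [  0.        , 445.21518719, 194.14418714],
       [  0.        ,   0.        ,   1.        ]]), 'origin': array([-0.28444534,  0.25890979,  1.21598476]), 'attitude': array([-2.50323723,  0.01032188, -1.86774964])}
{'camera_matrix': array([[378.70683494,   0.        , 253.7268    ],
       [  0.        , 378.70683494, 192.34713148],
       [  0.        ,   0.        ,   1.        ]]), 'origin': array([-0.06563518,  0.52623939,  0.83677135]), 'attitude': array([-2.33052829,  0.01825417, -2.29920924])}
[[-1.11417649e-03 -9.66364791e-01 -2.57172801e-01  7.38095453e-02]
 [ 9.99999262e-01 -1.20106500e-03  1.80778288e-04 -1.14751428e-03]
 [-4.83579022e-04 -2.57172410e-01  9.66365416e-01 -1.79427907e-01]
 [ 0.00000000e+00  0.00000000e+00  0.00000000e+00  1.00000000e+00]] [[278.80368436   0.         254.60720811]
 [  0.         278.80368436 195.85726774]
 [  0.           0.           1.        ]]
```

View pics/top0.png

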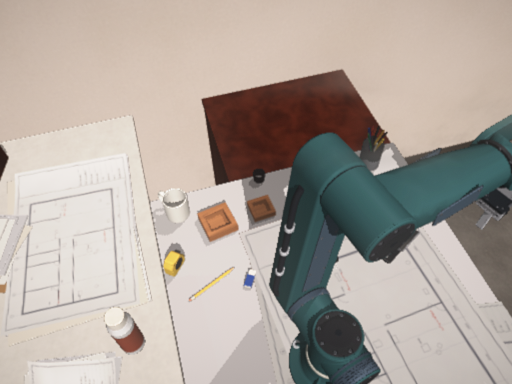

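View pics/scene0.png

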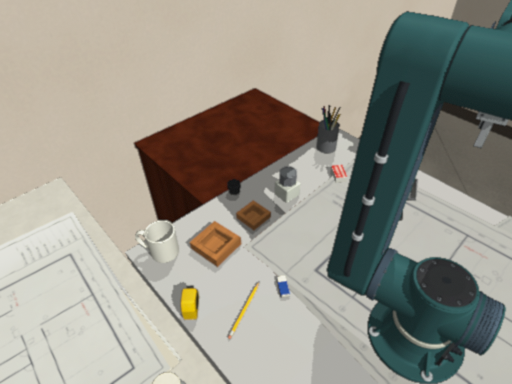

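```bash
cat >> h.py <<'E'
from scipy.spatial.transform import Rotation as Ro
def cast(s,px,z,o=None):
    px=np.atleast_2d(np.float64(px)); K=s['camera_matrix']
    d=np.c_[px,np.ones(len(px))]@np.linalg.inv(K).T
    if 'origin' in s: R=Ro.from_euler('xyz',s['attitude']).as_matrix(); c=s['origin']
    else:
        Rt=Ro.from_euler('xyz',o['ee_rot']).as_matrix(); T=s['T_tool_cam']
        R=Rt@T[:3,:3]; c=o['tool_pos']+Rt@T[:3,3]
    d=d@R.T; return c+d*((z-c[2])/d[:,2])[:,None]
E
python3 - <<'E'
from h import *
s=snap('scene');t=snap('top')
f=s['frame'];hsv=cv2.cvtColor(f,cv2.COLOR_RGB2HSV)
print('px',hsv[240,195],hsv[215,240], f[243,195])
for name,p,z in(('jarcap',(288,171),.0955),('jarbase',(288,200),0),('loupe',(233,187),.03),('tape',(190,302),.03),('staplered',(338,171),.01),('blue',(283,286),.01),('mug',(160,240),.05)): print(name,cast(s,p,z).round(3))
for sn,im in(('scene',s),('top',t)):
    hsv=cv2.cvtColor(im['frame'],cv2.COLOR_RGB2HSV)
    m=cv2.inRange(hsv,(5,90,60),(18,255,255))
    cs,_=cv2.findContours(m,cv2.RETR_EXTERNAL,cv2.CHAIN_APPROX_NONE)
    for c in cs:
        if cv2.contourArea(c)<200: continue
        h=cv2.convexHull(c); a=cv2.approxPolyDP(h,4,True)[:,0]
        print(sn,cv2.contourArea(c),a.tolist()); print(cast(im,a,.03)[:,:2].round(3).tolist())
E
```

```text
px [ 14 164 184] [ 14 160 115] [184 121  67]
jarcap [[ 0.525 -0.121  0.096]]
jarbase [[ 0.503 -0.104  0.   ]]
loupe [[0.641 0.003 0.03 ]]
tape [[0.398 0.335 0.03 ]]
staplered [[ 0.479 -0.318  0.01 ]]
blue [[0.289 0.131 0.01 ]]
mug [[0.595 0.293 0.05 ]]
scene 1268.5 [[213, 222], [240, 238], [217, 266], [190, 244]]
[[0.565, 0.14], [0.468, 0.121], [0.437, 0.224], [0.544, 0.234]]
scene 548.5 [[252, 201], [270, 212], [254, 229], [237, 217]]
[[0.553, 0.001], [0.483, -0.008], [0.466, 0.071], [0.534, 0.076]]
scene 10650.5 [[318, 122], [316, 136], [203, 203], [135, 144], [253, 89]]
[[0.702, -0.469], [0.646, -0.394], [0.647, 0.115], [1.058, 0.117], [1.066, -0.46]]
top 355.5 [[134, 324], [142, 342], [126, 351], [115, 339]]
[[0.241, 0.472], [0.185, 0.458], [0.174, 0.502], [0.215, 0.526]]
top 913.5 [[225, 203], [237, 229], [210, 240], [198, 213]]
[[0.561, 0.134], [0.452, 0.122], [0.439, 0.212], [0.548, 0.226]]
top 451.5 [[267, 195], [274, 214], [255, 220], [247, 201]]
[[0.551, -0.007], [0.471, -0.006], [0.468, 0.059], [0.547, 0.063]]
top 11152.0 [[378, 125], [360, 149], [229, 180], [202, 99], [341, 71]]
[[0.736, -0.501], [0.646, -0.386], [0.65, 0.097], [1.077, 0.096], [1.07, -0.494]]
```

Emit:
step_arm:
  plan:
    - [[40,40,10,0,100],[80,75,20,0,100],[110,110,30,0,100],[135,140,40,0,100],[160,170,40,0,100],[185,200,40,0,100],[210,230,40,0,100],[230,255,40,0,100]]

```text
time: 0.92
tool_pos: [0.3966, -0.2758, 0.2458]
ee_rot: [3.141, -0.001, 0.322]
wrist_force: [0.3, -0.9, -0.2]
width: 0.0944
```

Emit:
step_arm:
  plan:
    - [[25,35,0,0,100],[50,70,0,0,100],[75,105,0,0,100],[100,140,0,0,100],[110,155,0,0,100],[110,155,0,0,100],[110,155,0,0,100]]

```text
time: 1.5
tool_pos: [0.5058, -0.1215, 0.245]
ee_rot: [-3.142, 0.001, 0.326]
wrist_force: [-0.4, -0.5, 0.6]
width: 0.0938
```

Run:
```python
from h import *
o=robot.get_obs();w=snap('wrist','w1.png')
print(o['tool_pos'],o['ee_rot'],o['time'])
```

```text
[ 0.5058489  -0.12154045  0.2450201 ] [-3.14158147e+00  9.93289635e-04  3.25582975e-01] 1.5
```

View pics/w1.png

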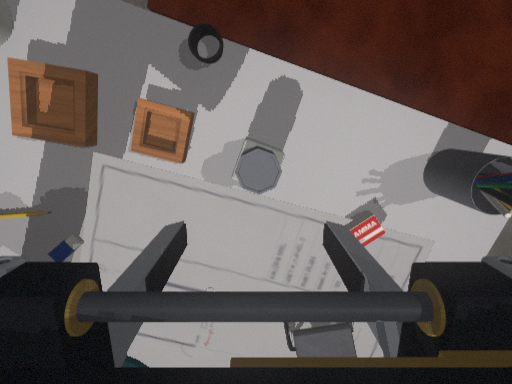

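Run:
```python
from h import *
o=robot.get_obs();w=snap('wrist')
f=w['frame']; g=f.astype(int)
print(f[170,258],f[150,275],f[150,240],f[200,300])
sub=np.zeros(f.shape[:2],np.uint8); c0=f[170,258].astype(int)
m=(np.abs(g-c0).max(2)<14).astype(np.uint8)*255
n,l,st,ce=cv2.connectedComponentsWithStats(m); k=l[170,258]
print(st[k],ce[k]); mm=(l==k).astype(np.uint8)*255
c=max(cv2.findContours(mm,0,cv2.CHAIN_APPROX_NONE)[0],key=cv2.contourArea)
h=cv2.convexHull(c);a=cv2.approxPolyDP(h,2.5,True)[:,0];p=cast(w,a,.0955)[:,:2];print(p.round(4).tolist())
d=np.roll(p,-1,0)-p;print(np.degrees(np.arctan2(d[:,1],d[:,0])).round(1),np.linalg.norm(d,axis=1).round(4))
M=cv2.moments(h);print('cap c',cast(w,[M['m10']/M['m00'],M['m01']/M['m00']],.0955))
hs=cv2.cvtColor(f,cv2.COLOR_RGB2HSV);m=cv2.inRange(hs,(5,90,60),(18,255,255))
for c in cv2.findContours(m,0,cv2.CHAIN_APPROX_NONE)[0]:
    if 1500<cv2.contourArea(c)<20000:
        a=cv2.approxPolyDP(cv2.convexHull(c),4,True)[:,0];p=cast(w,a,.03)[:,:2]
        print(a.tolist(),p.round(4).tolist())
cr=cv2.resize(f[115:225,190:340],None,fx=4,fy=4,interpolation=cv2.INTER_CUBIC)
cr2=cv2.resize(f[50:160,0:110],None,fx=4,fy=4,interpolation=cv2.INTER_CUBIC)
print(cr.shape,cr2.shape)
cv2.imwrite('pics/w2.png',cv2.resize(np.hstack([cr,cr2]),None,fx=.75,fy=.75)[:,:,::-1])
```

```text
[110 109 117] [126 124 123] [137 135 132] [178 176 176]
[ 235  148   46   46 1439] [257.19735928 169.71021543]Traceback (most recent call last):
  File "<stdin>", line 10, in <module>
  File "h.py", line 13, in cast
    Rt=Ro.from_euler('xyz',o['ee_rot']).as_matrix(); T=s['T_tool_cam']
                           ~^^^^^^^^^^
TypeError: 'NoneType' object is not subscriptable
```

```bash
cat > cap.py <<'E'
from h import *
def cappose(seed=None,z=.0955,tol=14):
    o=robot.get_obs();w=snap('wrist');f=w['frame'];g=f.astype(int)
    c0=g[seed[1],seed[0]]
    m=(np.abs(g-c0).max(2)<tol).astype(np.uint8)
    n,l,st,ce=cv2.connectedComponentsWithStats(m);mm=(l==l[seed[1],seed[0]]).astype(np.uint8)
    c=max(cv2.findContours(mm,0,cv2.CHAIN_APPROX_NONE)[0],key=cv2.contourArea)
    h=cv2.convexHull(c);a=cv2.approxPolyDP(h,2.5,True)[:,0];p=cast(w,a,z,o)[:,:2]
    d=np.roll(p,-1,0)-p;print(np.degrees(np.arctan2(d[:,1],d[:,0])).round(1),np.linalg.norm(d,axis=1).round(4))
    M=cv2.moments(h);print('cap c',cast(w,[M['m10']/M['m00'],M['m01']/M['m00']],z,o))
    return o,w
E
python3 - <<'E'
from cap import *
o,w=cappose((258,170));f=w['frame']
hs=cv2.cvtColor(f,cv2.COLOR_RGB2HSV);m=cv2.inRange(hs,(5,90,60),(18,255,255))
for c in cv2.findContours(m,0,cv2.CHAIN_APPROX_NONE)[0]:
    if 1500<cv2.contourArea(c)<20000:
        a=cv2.approxPolyDP(cv2.convexHull(c),4,True)[:,0];p=cast(w,a,.03,o)[:,:2]
        print(a.tolist(),p.round(4).tolist())
cr=cv2.resize(f[115:225,190:340],None,fx=4,fy=4,interpolation=cv2.INTER_CUBIC)
cr2=cv2.resize(f[50:160,0:110],None,fx=4,fy=4,interpolation=cv2.INTER_CUBIC)
cv2.imwrite('pics/w2.png',cv2.resize(np.hstack([cr,cr2]),None,fx=.75,fy=.75)[:,:,::-1])
E
```

```text
[ -83.4 -138.3  177.9  139.    90.4   42.3    8.7  -42.8] [0.0228 0.0219 0.0195 0.0196 0.0242 0.0201 0.0157 0.0242]
cap c [[ 0.52307883 -0.11883698  0.0955    ]]
[[137, 98], [192, 112], [183, 160], [130, 149]] [[0.5541, 0.0601], [0.56, -0.0145], [0.493, -0.0194], [0.4845, 0.055]]
[[6, 58], [95, 74], [95, 144], [11, 134]] [[0.5488, 0.2312], [0.566, 0.1186], [0.4759, 0.1028], [0.4529, 0.2153]]
[[511, 81], [484, 131], [274, 54], [261, 43], [262, 2], [500, 0], [511, 21]] [[0.7309, -0.404], [0.6628, -0.4034], [0.6627, -0.0962], [0.6695, -0.0761], [0.7132, -0.0626], [0.8081, -0.3407], [0.7923, -0.366]]
```

View pics/w2.png

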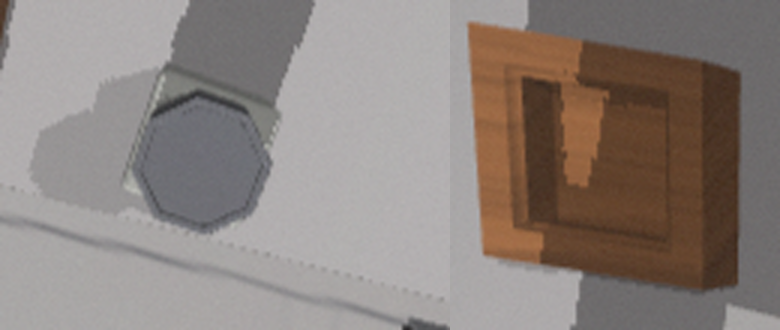

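Emit:
step_arm:
  plan:
    - [[40,0,10,0,100],[80,0,20,0,100],[120,0,30,0,100],[160,0,40,0,100],[200,0,50,0,100],[240,0,60,0,100],[280,0,60,0,100],[320,0,60,0,100]]

```text
time: 2.32
tool_pos: [0.794, -0.122, 0.2859]
ee_rot: [3.136, -0.011, 0.319]
wrist_force: [-0.7, -0.9, 1.0]
width: 0.0939
```

Emit:
step_arm:
  plan:
    - [[40,0,0,0,100],[80,0,0,0,100],[120,0,0,0,100],[120,0,0,0,100],[120,0,0,0,100]]

```text
time: 2.73
tool_pos: [0.8314, -0.1103, 0.252]
ee_rot: [3.116, -0.051, 0.323]
wrist_force: [0.8, -0.5, -0.0]
width: 0.0943
```

Run:
```python
from h import *
o=robot.get_obs();print(o['joint_positions'],o['tool_pos'],o['ee_rot'])
```

```text
[-0.20080049  0.81593743  0.27424977  0.00357015  1.99454478  1.04953162] [ 0.83140306 -0.11030166  0.25195713] [ 3.11600077 -0.05088286  0.32267601]
```

Emit:
step_arm:
  plan:
    - [[40,0,20,0,100],[80,0,40,0,100],[120,0,60,0,100],[160,0,80,0,100],[200,0,100,0,100],[240,0,120,0,100],[280,0,140,0,100],[320,0,160,0,100]]

```text
time: 3.4
tool_pos: [0.8476, -0.0911, 0.2491]
ee_rot: [3.102, -0.082, 0.324]
wrist_force: [0.5, -0.5, 0.2]
width: 0.0938
```

Run:
```python
from h import *
o=robot.get_obs();print(o['joint_positions'],o['tool_pos'],o['ee_rot'])
```

```text
[-0.17537532  0.82019267  0.27478447  0.00473809  1.95593115  1.07454287] [ 0.8476021  -0.09114612  0.24909083] [ 3.10203344 -0.08173572  0.32447521]
```

Emit:
step_arm:
  plan:
    - [[-40,0,0,0,100],[-80,0,0,0,100],[-120,0,0,0,100],[-160,0,0,0,100],[-200,0,0,0,100],[-200,0,0,0,100]]

```text
time: 3.9
tool_pos: [0.6408, -0.0906, 0.248]
ee_rot: [3.105, -0.076, 0.324]
wrist_force: [0.8, 0.0, -0.8]
width: 0.094
```

Run:
```python
from h import *
o=robot.get_obs();print(o['joint_positions'],o['tool_pos'],o['ee_rot'])
```

```text
[-0.2328705   0.2363567   1.11933915  0.00900806  1.70180471  1.01722504] [ 0.64075442 -0.09058139  0.24803524] [ 3.10480355 -0.07615345  0.32365493]
```

```bash
cat > kin.py <<'E'
import numpy as np
from scipy.optimize import least_squares
D=np.array([[.08795,1.37222,1.68362,.5494,.20432],[.81594,.27425,1.99454,.8387,.25196],[.82019,.27478,1.95593,.8525,.24909],[.23636,1.11934,1.7018,.6471,.24804]])
def fk(p,q):
    a,b,c,h,d,r0=p; s2=q[...,0];s3=s2+q[...,1];s5=s3+q[...,2]
    return np.stack([r0+a*np.sin(s2)+b*np.sin(s3+d)+c*np.sin(s5),h+a*np.cos(s2)+b*np.cos(s3+d)+c*np.cos(s5)],-1)
sol=least_squares(lambda p:np.r_[((fk(p,D[:,:3])-D[:,3:])*1e3).ravel(),p[5]*20,p[4]*5],[.4,.4,.25,.3,0,0]);P=sol.x
E
python3 - <<'E'
from kin import *
print(P.round(4),sol.fun.round(2))
# tool-down region: where j5 pegged at max/min
for sg,j5 in(('hi',2.65),('lo',.17)):
    for j2 in np.arange(-.7,2.0,.3):
        j3=np.pi-j5-j2
        if .27<j3<2.55: print(sg,round(j2,2),round(j3,2),fk(P,np.array([j2,j3,j5])).round(3))
for t in(.4,.7): # pegged and tilted out
    for j2 in(-.7,-.4,-.1,.2):
        j3=np.pi-t-2.65-j2
        if j3>.27: print('out',t,j2,fk(P,np.array([j2,j3,2.65])).round(3))
for j3,j2 in((2.5,.5),(2.5,1.),(2.5,1.3),(2.3,1.2)):
    print('in',j2+j3+.17-np.pi,fk(P,np.array([j2,j3,.17])).round(3))
E
```

```text
[ 0.4514  0.5128  0.3526  0.1455  0.1854 -0.0008] [ 0.03 -0.11 -0.06 -0.02  0.05 -0.02 -0.02  0.15 -0.02  0.93]
hi -0.7 1.19 [0.03  0.538]
hi -0.4 0.89 [0.145 0.608]
hi -0.1 0.59 [0.275 0.642]
hi 0.2 0.29 [0.41  0.635]
lo 0.5 2.47 [ 0.208 -0.324]
lo 0.8 2.17 [ 0.315 -0.405]
lo 1.1 1.87 [ 0.394 -0.515]
lo 1.4 1.57 [ 0.436 -0.643]
lo 1.7 1.27 [ 0.439 -0.778]
lo 2.0 0.97 [ 0.402 -0.908]
out 0.4 -0.7 [-0.014  0.659]
out 0.4 -0.4 [0.101 0.73 ]
out 0.7 -0.7 [-0.076  0.734]
in 0.028407346410206813 [ 0.183 -0.323]
in 0.5284073464102068 [-0.064 -0.354]
in 0.8284073464102066 [-0.209 -0.313]
in 0.5284073464102068 [-0.023 -0.434]
```

Emit:
step_arm:
  plan:
    - [[10,0,10,0.12,100],[20,0,20,0.24,100],[30,0,30,0.36,100],[40,0,40,0.48,100],[50,0,40,0.6,100],[50,0,40,0.72,100],[50,0,40,0.84,100],[50,0,40,0.96,100]]

```text
time: 4.57
tool_pos: [0.6977, -0.0914, 0.289]
ee_rot: [3.102, -0.082, 1.29]
wrist_force: [0.2, 0.6, -0.7]
width: 0.0939
```

Emit:
step_arm:
  plan:
    - [[10,0,0,0.12,100],[20,0,0,0.24,100],[30,0,0,0.36,100],[40,0,0,0.48,100],[50,0,0,0.6,100],[50,0,0,0.72,100],[50,0,0,0.84,100],[50,0,0,0.96,100]]

```text
time: 5.23
tool_pos: [0.7478, -0.0914, 0.2886]
ee_rot: [3.102, -0.082, 2.25]
wrist_force: [-0.2, -0.4, 0.6]
width: 0.0944
```

Emit:
step_arm:
  plan:
    - [[0,0,0,0.12,100],[0,0,0,0.24,100],[0,0,0,0.36,100],[0,0,0,0.48,100],[0,0,0,0.6,100],[0,0,0,0.72,100],[0,0,0,0.84,100],[0,0,0,0.96,100]]

```text
time: 5.9
tool_pos: [0.7477, -0.0914, 0.289]
ee_rot: [3.102, -0.082, -3.073]
wrist_force: [-0.2, -0.2, -0.7]
width: 0.0939
```

Emit:
step_arm:
  plan:
    - [[25,0,0,0.12,100],[50,0,0,0.24,100],[50,0,0,0.26,100],[50,0,0,0.26,100]]

```text
time: 6.23
tool_pos: [0.7752, -0.0883, 0.2742]
ee_rot: [3.109, -0.067, -2.821]
wrist_force: [0.2, -0.0, 0.7]
width: 0.094
```

Emit:
step_arm:
  plan:
    - [[100,-12,0,0,100],[100,-12,0,0,100],[100,-12,0,0,100]]

```text
time: 6.48
tool_pos: [0.8041, -0.0929, 0.2437]
ee_rot: [3.124, -0.034, -2.822]
wrist_force: [0.2, -0.6, -1.5]
width: 0.0939
```

Emit:
step_arm:
  plan:
    - [[100,-12,0,0,100],[100,-12,0,0,100],[100,-12,0,0,100]]

```text
time: 6.73
tool_pos: [0.8309, -0.0963, 0.2125]
ee_rot: [3.138, -0.005, -2.821]
wrist_force: [0.0, -0.4, -1.1]
width: 0.0945
```

Emit:
step_arm:
  plan:
    - [[-40,-3,0,-0.12,100],[-80,-6,0,-0.24,100],[-120,-9,0,-0.36,100],[-160,-12,0,-0.48,100],[-200,-15,0,-0.6,100],[-240,-18,0,-0.72,100],[-280,-21,0,-0.84,100],[-308,-23,0,-0.96,100]]

```text
time: 7.4
tool_pos: [0.5202, -0.119, 0.2156]
ee_rot: [3.138, -0.002, 2.507]
wrist_force: [0.8, 0.2, 0.7]
width: 0.0941
```

Emit:
step_arm:
  plan:
    - [[0,0,0,-0.12,100],[0,0,0,-0.145,100],[0,0,0,-0.145,100]]

```text
time: 7.65
tool_pos: [0.5231, -0.1192, 0.2158]
ee_rot: [3.137, -0.001, 2.37]
wrist_force: [0.5, -0.2, 0.2]
width: 0.0939
```

Run:
```python
from cap import *
o=robot.get_obs();w=snap('wrist','w3.png');print(o['tool_pos'],o['ee_rot'],o['joint_positions'])
Rt=Ro.from_euler('xyz',o['ee_rot']).as_matrix();T=w['T_tool_cam'];R=Rt@T[:3,:3];c=o['tool_pos']+Rt@T[:3,3]
v=R.T@(np.array([.523,-.119,.0955])-c);px=w['camera_matrix']@(v/v[2]);print(px)
cappose((int(px[0]),int(px[1])))
```

```text
[ 0.52309803 -0.11921602  0.21582194] [ 3.13715817e+00 -1.37155447e-03  2.37035905e+00] [-0.33279159  0.0544648   1.38519502  0.00463673  1.70129069 -1.13174644]
[254.52212747 192.4371289    1.        ]
[  82.7   45.8   15.1   -6.4  -45.2  -92.3 -134.3 -166.5  176.7  132.1] [0.0165 0.0206 0.0282 0.0559 0.0159 0.0149 0.0151 0.0641 0.0202 0.025 ]
cap c [[ 0.54655198 -0.11428849  0.0955    ]]
```

View pics/w3.png

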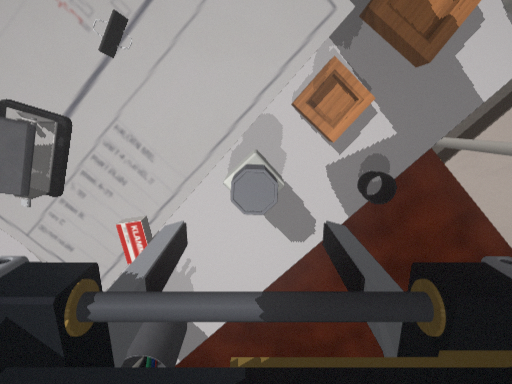

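Emit:
step_arm:
  plan:
    - [[0,0,-40,0,100],[0,0,-80,0,100],[0,0,-110,0,100],[0,0,-130,0,100],[0,0,-145,0,100],[0,0,-155,0,100],[0,0,-155,0,100]]

```text
time: 8.33
tool_pos: [0.522, -0.1183, 0.0565]
ee_rot: [3.141, -0.009, 2.371]
wrist_force: [-0.1, -0.2, -0.6]
width: 0.0942
```

Emit:
step_arm:
  plan:
    - [[0,0,0,0,0],[0,0,0,0,0],[0,0,0,0,0],[0,0,0,0,0],[0,0,0,0,0],[0,0,0,0,0],[0,0,0,0,0],[0,0,0,0,0]]

```text
time: 9.0
tool_pos: [0.5229, -0.119, 0.0598]
ee_rot: [3.138, -0.003, 2.369]
wrist_force: [-0.7, -0.7, 2.3]
width: 0.0522
```

Emit:
step_arm:
  plan:
    - [[0,0,3,0,0],[0,0,10,0,0],[0,0,25,0,0],[0,0,50,0,0],[0,0,80,0,0],[0,0,110,0,0],[0,0,140,0,0],[0,0,140,0,0]]

```text
time: 9.67
tool_pos: [0.5257, -0.1199, 0.207]
ee_rot: [3.133, 0.008, 2.369]
wrist_force: [1.4, -0.1, -1.8]
width: 0.0519
```

Run:
```python
from h import *
o=robot.get_obs();w=snap('wrist','w4.png');s=snap('scene');print(o['tool_pos'],o['ee_rot'],o['wrist_force'],o['width'])
cv2.imwrite('pics/c4.png',np.hstack([cv2.resize(w['frame'][100:300,130:380],None,fx=1.6,fy=1.6),cv2.resize(s['frame'][80:280,150:400],None,fx=1.6,fy=1.6)])[:,:,::-1])
```

```text
[ 0.52570009 -0.11989128  0.20696375] [3.13293775 0.00769816 2.36945868] [ 1.41284087 -0.10566717 -1.78827772] 0.05190730376687793
```

View pics/c4.png

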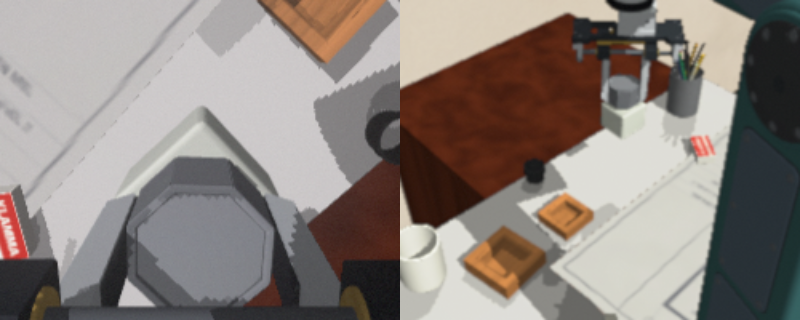

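Emit:
step_arm:
  plan:
    - [[0,0,40,0,0],[0,0,80,0,0],[0,0,120,0,0],[0,0,160,0,0],[0,0,200,0,0],[0,0,240,0,0],[10,0,280,0,0],[20,-4,320,0,0]]

```text
time: 10.43
tool_pos: [0.5414, -0.122, 0.5148]
ee_rot: [3.139, -0.006, 2.37]
wrist_force: [1.5, -0.3, -2.2]
width: 0.0521
```

Emit:
step_arm:
  plan:
    - [[80,-18,57,0,0],[80,-18,57,0,0],[80,-18,57,0,0]]

```text
time: 10.68
tool_pos: [0.5874, -0.1332, 0.5175]
ee_rot: [3.132, 0.005, 2.369]
wrist_force: [0.9, -0.4, -4.9]
width: 0.0524
```

Emit:
step_arm:
  plan:
    - [[80,-18,57,0,0],[80,-18,57,0,0],[80,-18,57,0,0]]

```text
time: 10.93
tool_pos: [0.6042, -0.1363, 0.5148]
ee_rot: [3.113, 0.036, 2.369]
wrist_force: [0.6, 0.4, -3.6]
width: 0.0521
```

Emit:
step_arm:
  plan:
    - [[80,-18,57,0,0],[80,-18,57,0,0]]

```text
time: 11.1
tool_pos: [0.6209, -0.1399, 0.5103]
ee_rot: [3.098, 0.063, 2.368]
wrist_force: [0.5, -0.2, -3.8]
width: 0.0525
```

Emit:
step_arm:
  plan:
    - [[80,-18,57,0,0],[80,-18,57,0,0]]

```text
time: 11.27
tool_pos: [0.6379, -0.1436, 0.5041]
ee_rot: [3.083, 0.085, 2.367]
wrist_force: [-0.1, -0.6, -2.8]
width: 0.0523
```

Run:
```python
from h import *
o=robot.get_obs();print(o['joint_positions'],o['width'],Ro.from_euler('xyz',o['ee_rot']).as_matrix()[:,2])
```

```text
[-0.31586855  0.46807748  0.27576678  0.01944014  2.2952068  -1.10067791] 0.05229952747592588 [ 0.10172105 -0.0179282  -0.9946514 ]
```

Emit:
step_arm:
  plan:
    - [[80,-18,65,0,0]]

```text
time: 11.35
tool_pos: [0.6475, -0.1457, 0.5028]
ee_rot: [3.072, 0.104, 2.365]
wrist_force: [0.1, -0.1, -3.2]
width: 0.052
```

Emit:
step_arm:
  plan:
    - [[80,-18,65,0,0]]

```text
time: 11.43
tool_pos: [0.6574, -0.1478, 0.5031]
ee_rot: [3.058, 0.126, 2.364]
wrist_force: [-0.6, -0.3, -2.8]
width: 0.0524
```

Emit:
step_arm:
  plan:
    - [[80,-18,65,0,0]]

```text
time: 11.52
tool_pos: [0.6672, -0.15, 0.5036]
ee_rot: [3.044, 0.147, 2.362]
wrist_force: [0.0, -0.9, -3.9]
width: 0.0521
```

Emit:
step_arm:
  plan:
    - [[80,-18,65,0,0]]

```text
time: 11.6
tool_pos: [0.677, -0.1521, 0.5041]
ee_rot: [3.03, 0.169, 2.36]
wrist_force: [1.0, -0.6, -2.5]
width: 0.0524
```

Emit:
step_arm:
  plan:
    - [[80,-18,65,0,0]]

```text
time: 11.68
tool_pos: [0.6871, -0.1543, 0.5047]
ee_rot: [3.016, 0.191, 2.357]
wrist_force: [-0.3, -0.8, -2.7]
width: 0.052
```

Emit:
step_arm:
  plan:
    - [[80,-18,65,0,0]]

```text
time: 11.77
tool_pos: [0.6972, -0.1566, 0.5056]
ee_rot: [3.002, 0.213, 2.354]
wrist_force: [0.5, -0.9, -3.1]
width: 0.0521
```

Emit:
step_arm:
  plan:
    - [[80,-18,65,0,0]]

```text
time: 11.85
tool_pos: [0.7074, -0.1588, 0.5066]
ee_rot: [2.988, 0.235, 2.351]
wrist_force: [0.2, 1.1, -3.0]
width: 0.052
```

Emit:
step_arm:
  plan:
    - [[80,-18,65,0,0]]

```text
time: 11.93
tool_pos: [0.7177, -0.1611, 0.5078]
ee_rot: [2.973, 0.257, 2.347]
wrist_force: [0.3, -0.4, -3.2]
width: 0.0524
```

Run:
```python
from h import *
o=robot.get_obs();print(o['joint_positions'],o['width'],Ro.from_euler('xyz',o['ee_rot']).as_matrix()[:,2])
```

```text
[-0.3135722   0.48545587  0.27584376  0.03764009  2.07517543 -1.08817384] 0.0523594945953201 [ 0.2954921  -0.06118546 -0.95338385]
```

Emit:
step_arm:
  plan:
    - [[80,-18,75,0,0]]

```text
time: 12.02
tool_pos: [0.7263, -0.163, 0.5103]
ee_rot: [2.958, 0.279, 2.343]
wrist_force: [0.2, 0.6, -3.8]
width: 0.0522
```

Emit:
step_arm:
  plan:
    - [[80,-18,75,0,0]]

```text
time: 12.1
tool_pos: [0.7346, -0.1648, 0.5143]
ee_rot: [2.942, 0.302, 2.338]
wrist_force: [-0.7, -0.8, -2.6]
width: 0.0521
```

Emit:
step_arm:
  plan:
    - [[80,-18,75,0,0]]

```text
time: 12.18
tool_pos: [0.7431, -0.1667, 0.5183]
ee_rot: [2.926, 0.325, 2.333]
wrist_force: [-0.1, -0.6, -2.4]
width: 0.0524
```

Emit:
step_arm:
  plan:
    - [[80,-18,75,0,0]]

```text
time: 12.27
tool_pos: [0.7518, -0.1686, 0.5223]
ee_rot: [2.909, 0.349, 2.327]
wrist_force: [-0.2, 0.8, -3.7]
width: 0.0519
```

Emit:
step_arm:
  plan:
    - [[80,-18,75,0,0]]

```text
time: 12.35
tool_pos: [0.7607, -0.1705, 0.5264]
ee_rot: [2.892, 0.372, 2.321]
wrist_force: [-0.6, -0.6, -3.2]
width: 0.0521
```

Emit:
step_arm:
  plan:
    - [[80,-18,75,0,0]]

```text
time: 12.43
tool_pos: [0.7696, -0.1725, 0.5304]
ee_rot: [2.875, 0.395, 2.315]
wrist_force: [0.7, -0.5, -2.6]
width: 0.0523
```

Emit:
step_arm:
  plan:
    - [[80,-18,75,0,0]]

```text
time: 12.52
tool_pos: [0.7787, -0.1745, 0.5346]
ee_rot: [2.857, 0.418, 2.308]
wrist_force: [0.8, -0.6, -3.8]
width: 0.0518
```

Emit:
step_arm:
  plan:
    - [[80,-18,75,0,0]]

```text
time: 12.6
tool_pos: [0.7877, -0.1765, 0.5389]
ee_rot: [2.839, 0.441, 2.3]
wrist_force: [-0.2, 0.9, -3.2]
width: 0.0521
```

Emit:
step_arm:
  plan:
    - [[80,-18,75,0,0]]

```text
time: 12.68
tool_pos: [0.7968, -0.1785, 0.5434]
ee_rot: [2.82, 0.464, 2.292]
wrist_force: [-0.1, -0.1, -2.6]
width: 0.0522
```

Emit:
step_arm:
  plan:
    - [[80,-18,75,0,0]]

```text
time: 12.77
tool_pos: [0.806, -0.1805, 0.548]
ee_rot: [2.801, 0.487, 2.283]
wrist_force: [0.2, -0.6, -2.6]
width: 0.0522
```

Emit:
step_arm:
  plan:
    - [[80,-18,75,0,0]]

```text
time: 12.85
tool_pos: [0.8152, -0.1826, 0.5527]
ee_rot: [2.781, 0.511, 2.273]
wrist_force: [-0.5, 0.3, -3.0]
width: 0.0519
```

Emit:
step_arm:
  plan:
    - [[80,-18,75,0,0]]

```text
time: 12.93
tool_pos: [0.8245, -0.1846, 0.5575]
ee_rot: [2.761, 0.533, 2.263]
wrist_force: [1.2, 0.2, -1.8]
width: 0.0522
```

Run:
```python
from h import *
o=robot.get_obs();z=Ro.from_euler('xyz',o['ee_rot']).as_matrix()[:,2];print(o['joint_positions'],o['width'],z,np.degrees(np.arccos(-z[2])))
```

```text
[-0.31228274  0.49188408  0.27623418  0.06073472  1.73119726 -1.07963918] 0.05221909577739059 [ 0.58721162 -0.12661562 -0.7994692 ] 36.92055589402688
```

Emit:
step_arm:
  plan:
    - [[80,-18,75,0,0]]

```text
time: 13.02
tool_pos: [0.8337, -0.1866, 0.5625]
ee_rot: [2.74, 0.556, 2.252]
wrist_force: [-0.2, 0.4, -3.1]
width: 0.0519
```

Emit:
step_arm:
  plan:
    - [[80,-18,75,0,0]]

```text
time: 13.1
tool_pos: [0.8429, -0.1887, 0.5676]
ee_rot: [2.718, 0.579, 2.24]
wrist_force: [-0.8, 0.3, -3.3]
width: 0.0519
```

Emit:
step_arm:
  plan:
    - [[-35,8,-20,0,0],[-70,16,-40,0,0],[-105,24,-60,0,0],[-140,32,-80,0,0],[-175,40,-100,0,0],[-210,48,-120,0,0],[-245,56,-140,0,0],[-275,64,-160,0,0]]

```text
time: 13.77
tool_pos: [0.5777, -0.1271, 0.4145]
ee_rot: [2.719, 0.579, 2.24]
wrist_force: [-0.4, -0.7, -1.7]
width: 0.0522
```

Run:
```python
from h import *
o=robot.get_obs();z=Ro.from_euler('xyz',o['ee_rot']).as_matrix()[:,2];print(o['joint_positions'],o['tool_pos'],np.degrees(np.arccos(-z[2])))
snap('scene','s5.png')
```

```text
[-0.37429171 -0.31439196  1.48390551  0.10848597  1.27780913 -1.16520683] [ 0.57769522 -0.12706354  0.41445962] 40.24048191065274
```

View pics/s5.png

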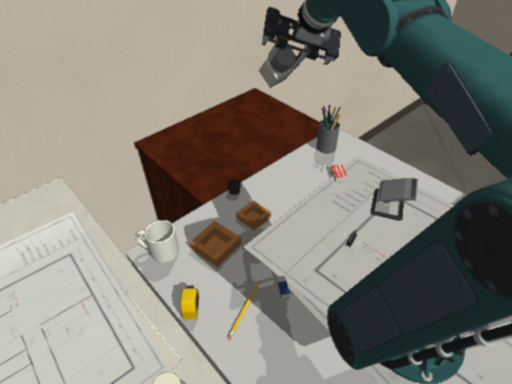

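Emit:
step_arm:
  plan:
    - [[0,0,0,-0.12,0],[0,0,0,-0.24,0],[0,0,0,-0.36,0],[0,0,0,-0.48,0],[0,0,0,-0.6,0],[0,0,0,-0.72,0],[0,0,0,-0.84,0],[0,0,0,-0.96,0]]

```text
time: 14.48
tool_pos: [0.58, -0.1265, 0.4164]
ee_rot: [2.718, 0.58, 1.275]
wrist_force: [0.7, -0.8, -3.2]
width: 0.0521
```

Emit:
step_arm:
  plan:
    - [[0,0,0,-0.12,0],[0,0,0,-0.24,0],[0,0,0,-0.36,0],[0,0,0,-0.48,0],[0,0,0,-0.6,0],[0,0,0,-0.72,0],[0,0,0,-0.84,0],[0,0,0,-0.96,0]]

```text
time: 15.15
tool_pos: [0.5811, -0.1268, 0.4161]
ee_rot: [2.718, 0.581, 0.316]
wrist_force: [-0.1, 0.6, -2.7]
width: 0.0522
```

Run:
```python
from h import *
o=robot.get_obs();z=Ro.from_euler('xyz',o['ee_rot']).as_matrix()[:,2];print(o['joint_positions'],o['tool_pos'],z,np.degrees(np.arccos(-z[2])))
```

```text
[ 0.01138372  0.4925981   0.61125085 -0.80517824  2.29108029  0.66664618] [ 0.58114139 -0.12679577  0.41609588] [-0.3483234  -0.54588296 -0.76202533] 40.35692703985387
```

Emit:
step_arm:
  plan:
    - [[-15,3,-10,-0.12,0],[-30,7,-20,-0.24,0],[-45,10,-30,-0.36,0],[-60,13,-40,-0.48,0],[-75,16,-50,-0.6,0],[-80,18,-60,-0.72,0],[-80,18,-70,-0.84,0],[-80,18,-80,-0.96,0]]

```text
time: 15.82
tool_pos: [0.5013, -0.1098, 0.3362]
ee_rot: [2.717, 0.58, -0.645]
wrist_force: [0.1, -0.7, -3.2]
width: 0.0523
```

Emit:
step_arm:
  plan:
    - [[0,0,0,-0.12,0],[0,0,0,-0.24,0],[0,0,0,-0.26,0],[0,0,0,-0.26,0]]

```text
time: 16.15
tool_pos: [0.5012, -0.1116, 0.3361]
ee_rot: [2.717, 0.58, -0.904]
wrist_force: [0.7, -0.5, -1.9]
width: 0.052
```

Emit:
step_arm:
  plan:
    - [[40,-9,-10,0,0],[80,-18,-10,0,0],[120,-27,-10,0,0],[160,-36,-10,0,0]]

```text
time: 16.48
tool_pos: [0.6003, -0.1337, 0.2871]
ee_rot: [2.738, 0.555, -0.885]
wrist_force: [0.7, -0.1, -3.9]
width: 0.0519
```

Run:
```python
from h import *
o=robot.get_obs();z=Ro.from_euler('xyz',o['ee_rot']).as_matrix()[:,2];print(o['joint_positions'],o['tool_pos'],z,np.degrees(np.arccos(-z[2])))
```

```text
[-0.28306772  0.83671855  0.32197905 -0.10492347  2.65212524  1.98105337] [ 0.60032076 -0.13365545  0.28713107] [-0.61044037  0.12628333 -0.78193035] 38.56234210088189
```

Emit:
step_arm:
  plan:
    - [[-30,7,-20,0,0],[-40,9,-50,0,0],[-40,9,-80,0,0],[-25,6,-90,0,0],[0,0,-90,0,0],[30,-7,-90,0,0]]

```text
time: 16.98
tool_pos: [0.6277, -0.1396, 0.1982]
ee_rot: [2.734, 0.56, -0.887]
wrist_force: [1.6, -0.3, -0.3]
width: 0.0518
```

Run:
```python
from h import *
o=robot.get_obs();z=Ro.from_euler('xyz',o['ee_rot']).as_matrix()[:,2];print(o['joint_positions'],o['tool_pos'],z,np.degrees(np.arccos(-z[2])))
```

```text
[-0.28082144  0.90533784  0.3856787  -0.08326869  2.52666588  2.00731254] [ 0.62765392 -0.13964553  0.19822326] [-0.61506436  0.12747328 -0.77810436] 38.91266131540376
```

Emit:
step_arm:
  plan:
    - [[80,-18,0,0,0],[80,-18,0,0,0]]

```text
time: 17.15
tool_pos: [0.6513, -0.1453, 0.1743]
ee_rot: [2.743, 0.551, -0.882]
wrist_force: [0.6, -0.3, -6.5]
width: 0.0518
```

Emit:
step_arm:
  plan:
    - [[80,-18,10,0,0]]

```text
time: 17.23
tool_pos: [0.6586, -0.1472, 0.1708]
ee_rot: [2.762, 0.529, -0.873]
wrist_force: [0.1, 0.5, -3.1]
width: 0.0515
```

Emit:
step_arm:
  plan:
    - [[80,-18,10,0,0]]

```text
time: 17.32
tool_pos: [0.6658, -0.1492, 0.1687]
ee_rot: [2.782, 0.505, -0.863]
wrist_force: [1.2, -0.5, -2.1]
width: 0.052
```

Emit:
step_arm:
  plan:
    - [[80,-18,10,0,0]]

```text
time: 17.4
tool_pos: [0.6723, -0.151, 0.1637]
ee_rot: [2.797, 0.487, -0.856]
wrist_force: [-0.2, 1.2, -2.3]
width: 0.052
```

Run:
```python
from h import *
o=robot.get_obs();z=Ro.from_euler('xyz',o['ee_rot']).as_matrix()[:,2];print(o['joint_positions'],o['tool_pos'],z,np.degrees(np.arccos(-z[2])))
```

```text
[-0.2809393   0.98837414  0.27377242 -0.06973103  2.46496861  2.01863716] [ 0.67229718 -0.15101793  0.16373676] [-0.5435094   0.11143345 -0.83197363] 33.69798547880345
```

Emit:
step_arm:
  plan:
    - [[80,-18,30,0,0]]

```text
time: 17.48
tool_pos: [0.6764, -0.1523, 0.1639]
ee_rot: [2.81, 0.471, -0.85]
wrist_force: [0.6, -0.1, -3.9]
width: 0.0518
```

Emit:
step_arm:
  plan:
    - [[80,-18,30,0,0]]

```text
time: 17.57
tool_pos: [0.6803, -0.1534, 0.1674]
ee_rot: [2.825, 0.453, -0.844]
wrist_force: [-0.3, -0.4, -3.0]
width: 0.0517
```

Emit:
step_arm:
  plan:
    - [[80,-18,30,0,0]]

```text
time: 17.65
tool_pos: [0.6847, -0.1546, 0.1694]
ee_rot: [2.839, 0.435, -0.838]
wrist_force: [-0.6, -0.4, -3.0]
width: 0.0518
```

Emit:
step_arm:
  plan:
    - [[80,-18,30,0,0]]

```text
time: 17.73
tool_pos: [0.6894, -0.1558, 0.1706]
ee_rot: [2.853, 0.417, -0.832]
wrist_force: [-0.7, -0.2, -2.8]
width: 0.0516
```

Emit:
step_arm:
  plan:
    - [[80,-18,30,0,0]]

```text
time: 17.82
tool_pos: [0.6944, -0.1571, 0.1714]
ee_rot: [2.867, 0.399, -0.826]
wrist_force: [0.8, -0.3, -3.5]
width: 0.052
```

Emit:
step_arm:
  plan:
    - [[80,-18,30,0,0]]

```text
time: 17.9
tool_pos: [0.6997, -0.1584, 0.172]
ee_rot: [2.88, 0.38, -0.82]
wrist_force: [0.4, -0.1, -3.3]
width: 0.0519
```

Emit:
step_arm:
  plan:
    - [[80,-18,30,0,0]]

```text
time: 17.98
tool_pos: [0.7051, -0.1597, 0.1726]
ee_rot: [2.894, 0.362, -0.815]
wrist_force: [-0.1, -0.8, -3.2]
width: 0.0519
```

Emit:
step_arm:
  plan:
    - [[80,-18,30,0,0]]

```text
time: 18.07
tool_pos: [0.7108, -0.1611, 0.1732]
ee_rot: [2.908, 0.342, -0.81]
wrist_force: [-0.2, 0.1, -2.6]
width: 0.0517
```

Emit:
step_arm:
  plan:
    - [[80,-18,30,0,0]]

```text
time: 18.15
tool_pos: [0.7167, -0.1625, 0.1739]
ee_rot: [2.922, 0.323, -0.805]
wrist_force: [0.2, 0.0, -3.6]
width: 0.052
```

Emit:
step_arm:
  plan:
    - [[80,-18,30,0,0]]

```text
time: 18.23
tool_pos: [0.7228, -0.164, 0.1745]
ee_rot: [2.935, 0.303, -0.801]
wrist_force: [-0.1, 0.2, -3.1]
width: 0.052
```

Run:
```python
from h import *
o=robot.get_obs();z=Ro.from_euler('xyz',o['ee_rot']).as_matrix()[:,2];print(o['joint_positions'],o['tool_pos'],z,np.degrees(np.arccos(-z[2])))
```

```text
[-0.28351898  0.93486838  0.27404952 -0.04503615  2.29526022  2.03264123] [ 0.72283781 -0.16397124  0.17445029] [-0.35022152  0.06692732 -0.93427278] 20.889027351384
```

Emit:
step_arm:
  plan:
    - [[80,-18,20,0,0]]

```text
time: 18.32
tool_pos: [0.7308, -0.1658, 0.1719]
ee_rot: [2.95, 0.281, -0.796]
wrist_force: [-0.9, 0.8, -2.8]
width: 0.0516
```

Emit:
step_arm:
  plan:
    - [[80,-18,20,0,0]]

```text
time: 18.4
tool_pos: [0.7391, -0.1679, 0.1676]
ee_rot: [2.963, 0.261, -0.792]
wrist_force: [-0.2, -0.3, -2.8]
width: 0.0519
```

Emit:
step_arm:
  plan:
    - [[80,-18,20,0,0]]

```text
time: 18.48
tool_pos: [0.7474, -0.1698, 0.1638]
ee_rot: [2.977, 0.241, -0.789]
wrist_force: [0.1, -0.6, -2.7]
width: 0.0517
```

Emit:
step_arm:
  plan:
    - [[80,-18,20,0,0]]

```text
time: 18.57
tool_pos: [0.756, -0.1718, 0.1604]
ee_rot: [2.99, 0.22, -0.785]
wrist_force: [0.4, 0.3, -3.3]
width: 0.0518
```

Emit:
step_arm:
  plan:
    - [[80,-18,20,0,0]]

```text
time: 18.65
tool_pos: [0.7647, -0.1739, 0.1574]
ee_rot: [3.004, 0.198, -0.782]
wrist_force: [0.7, -0.6, -2.6]
width: 0.052
```

Emit:
step_arm:
  plan:
    - [[80,-18,20,0,0]]

```text
time: 18.73
tool_pos: [0.7736, -0.176, 0.1545]
ee_rot: [3.018, 0.176, -0.779]
wrist_force: [0.7, -0.9, -3.3]
width: 0.052
```

Emit:
step_arm:
  plan:
    - [[80,-18,20,0,0]]

```text
time: 18.82
tool_pos: [0.7828, -0.1781, 0.1518]
ee_rot: [3.032, 0.154, -0.776]
wrist_force: [-0.1, -0.4, -2.4]
width: 0.0519
```

Emit:
step_arm:
  plan:
    - [[80,-18,20,0,0]]

```text
time: 18.9
tool_pos: [0.7921, -0.1803, 0.1491]
ee_rot: [3.046, 0.131, -0.774]
wrist_force: [0.7, -0.0, -3.2]
width: 0.0519
```

Emit:
step_arm:
  plan:
    - [[80,-18,20,0,0]]

```text
time: 18.98
tool_pos: [0.8016, -0.1826, 0.1466]
ee_rot: [3.06, 0.108, -0.772]
wrist_force: [-0.2, -0.0, -3.1]
width: 0.0517
```

Emit:
step_arm:
  plan:
    - [[80,-18,20,0,0]]

```text
time: 19.07
tool_pos: [0.8113, -0.1848, 0.1442]
ee_rot: [3.075, 0.085, -0.77]
wrist_force: [0.4, 0.2, -2.6]
width: 0.0517
```

Emit:
step_arm:
  plan:
    - [[80,-18,20,0,0]]

```text
time: 19.15
tool_pos: [0.821, -0.1871, 0.142]
ee_rot: [3.089, 0.062, -0.769]
wrist_force: [-0.3, 0.8, -3.2]
width: 0.0519
```

Emit:
step_arm:
  plan:
    - [[80,-18,20,0,0]]

```text
time: 19.23
tool_pos: [0.831, -0.1894, 0.1399]
ee_rot: [3.103, 0.038, -0.768]
wrist_force: [0.3, -0.4, -2.8]
width: 0.0523
```

Run:
```python
from h import *
o=robot.get_obs();z=Ro.from_euler('xyz',o['ee_rot']).as_matrix()[:,2];print(o['joint_positions'],o['tool_pos'],z,np.degrees(np.arccos(-z[2])))
```

```text
[-0.2838407   0.94820168  0.27505743 -0.01769841  1.97010799  2.0474577 ] [ 0.83101223 -0.18941691  0.13985844] [-0.05429396 -0.00114634 -0.99852434] 3.1130393221845165
```

Emit:
step_arm:
  plan:
    - [[80,-18,20,0,0]]

```text
time: 19.32
tool_pos: [0.8411, -0.1918, 0.1379]
ee_rot: [3.117, 0.015, -0.767]
wrist_force: [-1.3, 0.3, -3.0]
width: 0.052
```

Emit:
step_arm:
  plan:
    - [[38,-5,8,0,0]]

```text
time: 19.4
tool_pos: [0.8517, -0.1917, 0.1353]
ee_rot: [3.131, -0.009, -0.768]
wrist_force: [0.6, -0.4, -2.1]
width: 0.0516
```

Emit:
step_arm:
  plan:
    - [[-40,20,10,0,0],[-75,40,20,0,0],[-110,60,30,0,0],[-145,80,40,0,0],[-180,100,50,0,0],[-180,100,50,0,0],[-180,100,50,0,0]]

```text
time: 19.98
tool_pos: [0.6691, -0.0883, 0.1888]
ee_rot: [3.132, -0.009, -0.764]
wrist_force: [0.7, -0.0, -2.9]
width: 0.0518
```

Run:
```python
from h import *
o=robot.get_obs();z=Ro.from_euler('xyz',o['ee_rot']).as_matrix()[:,2];print(o['joint_positions'],o['tool_pos'],z,np.degrees(np.arccos(-z[2])))
```

```text
[-0.20873934  0.37184211  1.06207033 -0.01258948  1.70513781  2.12471547] [ 0.66910604 -0.0883489   0.18875165] [-1.08566966e-04 -1.27295352e-02 -9.99918970e-01] 0.7293948698810397
```

Emit:
step_arm:
  plan:
    - [[-30,20,10,0.12,0],[-60,40,20,0.24,0],[-90,60,30,0.36,0],[-120,80,40,0.48,0],[-150,100,50,0.6,0],[-180,120,60,0.72,0],[-210,140,60,0.84,0],[-239,158,60,0.96,0]]

```text
time: 20.65
tool_pos: [0.4323, 0.0678, 0.2468]
ee_rot: [3.13, -0.01, 0.199]
wrist_force: [0.6, 1.4, -2.6]
width: 0.0525
```

Emit:
step_arm:
  plan:
    - [[0,0,0,0.12,0],[0,0,0,0.24,0],[0,0,0,0.36,0],[0,0,0,0.48,0],[0,0,0,0.6,0],[0,0,0,0.69,0],[0,0,0,0.69,0],[0,0,0,0.69,0]]

```text
time: 21.32
tool_pos: [0.4331, 0.0669, 0.2458]
ee_rot: [3.13, -0.007, 0.88]
wrist_force: [-0.7, 0.5, -3.2]
width: 0.0516
```

Run:
```python
from h import *
o=robot.get_obs();w=snap('wrist','w6.png');print(o['tool_pos'],o['ee_rot'],o['joint_positions'])
np.save('o6.npy',o,allow_pickle=True);np.save('w6.npy',w,allow_pickle=True)
```

```text
[0.43310734 0.06693009 0.24583441] [ 3.1304575  -0.00746357  0.88044799] [ 2.51582241e-02 -1.78788884e-01  1.54685332e+00 -1.70214816e-03
  1.76022757e+00  7.15216483e-01]
```

View pics/w6.png

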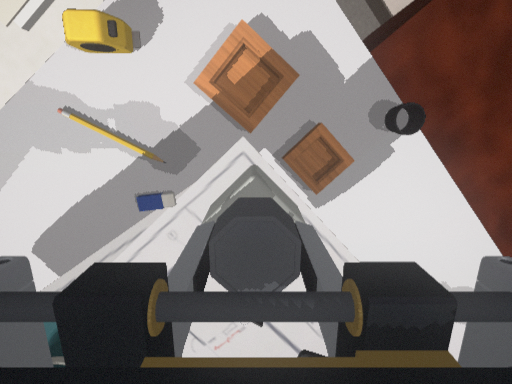

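Run:
```python
from h import *
w=np.load('w6.npy',allow_pickle=True).item()
cv2.imwrite('pics/w7.png',cv2.resize(w['frame'][10:140,185:310],None,fx=4.6,fy=4.6,interpolation=cv2.INTER_CUBIC)[:,:,::-1])
```

```text
(no output)
```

View pics/w7.png

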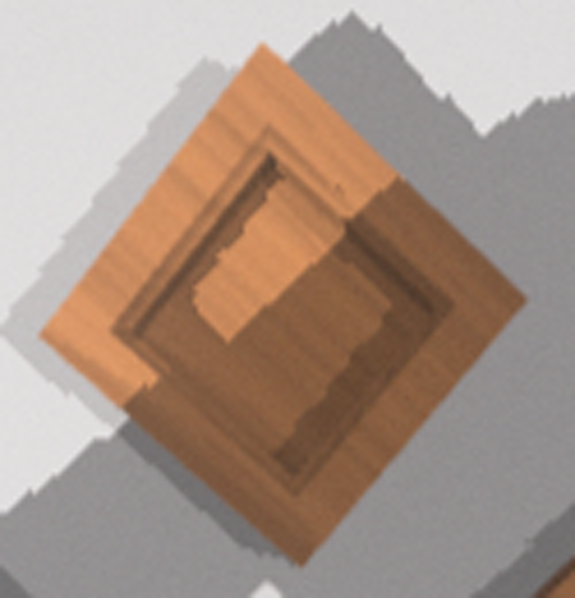

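Run:
```python
from h import *
w=np.load('w6.npy',allow_pickle=True).item();o=np.load('o6.npy',allow_pickle=True).item()
for c in([(263,42),(527,297),(302,566),(40,333)],[(267,127),(455,302),(297,495),(112,328)]):
    px=np.array(c)/4.6+[185-.4,10-.4]; p=cast(w,px,.03,o)[:,:2]
    d=np.roll(p,-1,0)-p; print(p.round(4).tolist(),p.mean(0).round(4),np.linalg.norm(d,axis=1).round(4),(np.degrees(np.arctan2(d[:,1],d[:,0]))%90).round(2))
# jar body corner visible + cap in grip
z=Ro.from_euler('xyz',o['ee_rot']).as_matrix();print(z.round(4))
```

```text
[[0.5498, 0.2316], [0.5664, 0.134], [0.4684, 0.1174], [0.4523, 0.2157]] [0.5092 0.1747] [0.099  0.0994 0.0996 0.0989] [9.61 9.64 9.32 9.29]
[[0.5372, 0.2149], [0.5496, 0.1461], [0.4804, 0.1341], [0.4691, 0.2035]] [0.5091 0.1747] [0.0699 0.0702 0.0703 0.069 ] [10.24  9.85  9.27  9.53]
[[ 0.6368  0.7709  0.0133]
 [ 0.771  -0.6368 -0.0013]
 [ 0.0075  0.0111 -0.9999]]
```

Emit:
step_arm:
  plan:
    - [[20,28,0,0.07,0],[40,56,-20,0.07,0],[60,84,-50,0.07,0],[76,108,-80,0.07,0],[76,108,-105,0.07,0],[76,108,-125,0.07,0],[76,108,-125,0.07,0],[76,108,-125,0.07,0]]

```text
time: 22.03
tool_pos: [0.5076, 0.1751, 0.1194]
ee_rot: [3.133, -0.005, 0.952]
wrist_force: [0.2, -0.5, -2.9]
width: 0.0518
```

Run:
```python
from h import *
o=robot.get_obs();w=snap('wrist','w8.png');print(o['tool_pos'],o['ee_rot'])
```

```text
[0.50763307 0.17506766 0.11941132] [ 3.13307677 -0.00471081  0.95249992]
```

Emit:
step_arm:
  plan:
    - [[1.5,0,-12,0,0],[1.5,0,-22,0,0],[1.5,0,-30,0,0],[1.5,0,-36,0,0],[1.5,0,-40,0,0],[1.5,0,-40,0,0]]

```text
time: 22.58
tool_pos: [0.5117, 0.1741, 0.0877]
ee_rot: [3.125, -0.01, 0.953]
wrist_force: [-7.1, -5.2, 22.7]
width: 0.0524
```

Emit:
step_arm:
  plan:
    - [[0,0,-3,0,0],[0,0,-6,0,0],[0,0,-9,0,0],[0,0,-11,0,0],[0,0,-11,0,0]]

```text
time: 23.0
tool_pos: [0.5134, 0.1734, 0.0818]
ee_rot: [3.12, -0.012, 0.953]
wrist_force: [-12.7, -10.6, 39.6]
width: 0.0523
```

Emit:
step_arm:
  plan:
    - [[0,0,15,0,0],[0,0,30,0,0],[0,0,40,0,0],[0,0,40,0,0],[0,0,40,0,0]]

```text
time: 23.42
tool_pos: [0.5101, 0.1753, 0.1099]
ee_rot: [3.13, -0.008, 0.953]
wrist_force: [-0.2, -0.7, -3.4]
width: 0.052
```

Run:
```python
from h import *
o=robot.get_obs();w=snap('wrist');s=snap('scene');t=snap('top');print(o['tool_pos'],o['ee_rot'])
np.save('w9.npy',w,allow_pickle=True)
a=cv2.resize(w['frame'][90:330,140:380],(400,400));b=cv2.resize(s['frame'][190:270,180:260],(400,400),interpolation=cv2.INTER_CUBIC)
cv2.imwrite('pics/c9.png',np.hstack([a,b])[:,:,::-1])
```

```text
[0.51013374 0.17528428 0.10986383] [ 3.13013304 -0.00825081  0.95332458]
```

View pics/c9.png

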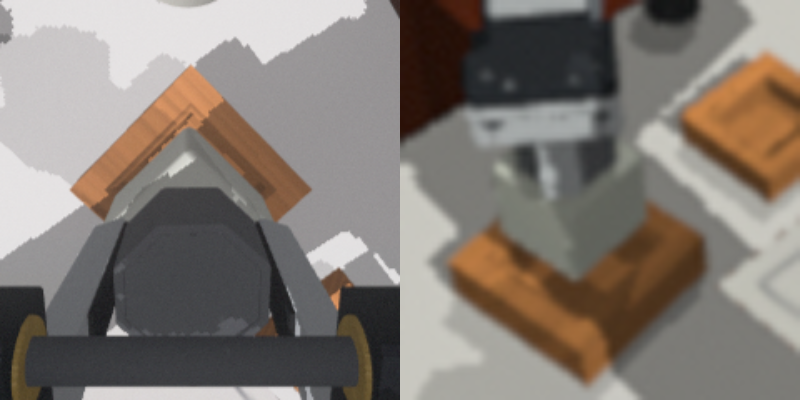

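Run:
```python
from h import *
o=robot.get_obs();w=np.load('w9.npy',allow_pickle=True).item();f=w['frame']
u=np.array([np.cos(.953),np.sin(.953)]);v=np.array([u[1],-u[0]])
for n,p,z in(('bot',(252.8,166.8),.050),('shoulder',(254,183),.103),('pocket corner',(140+193*.6,90+108*.6),.03),('holder corner',(140+193*.6,90+66*.6),.03)):
    d=cast(w,p,z,o)[0,:2];r=d-o['tool_pos'][:2];print(n,d.round(4),'tool x,y mm',(1e3*r@u).round(1),(1e3*r@v).round(1))
cv2.imwrite('pics/w10.png',cv2.resize(f[120:235,190:320],None,fx=5,fy=5,interpolation=cv2.INTER_CUBIC)[:,:,::-1])
```

```text
bot [0.5286 0.207 ] tool x,y mm 37.4 -2.4
shoulder [0.5275 0.2042] tool x,y mm 34.5 -1.7
pocket corner [0.5356 0.2119] tool x,y mm 45.5 0.4
holder corner [0.5487 0.2303] tool x,y mm 68.1 0.4
```

View pics/w10.png

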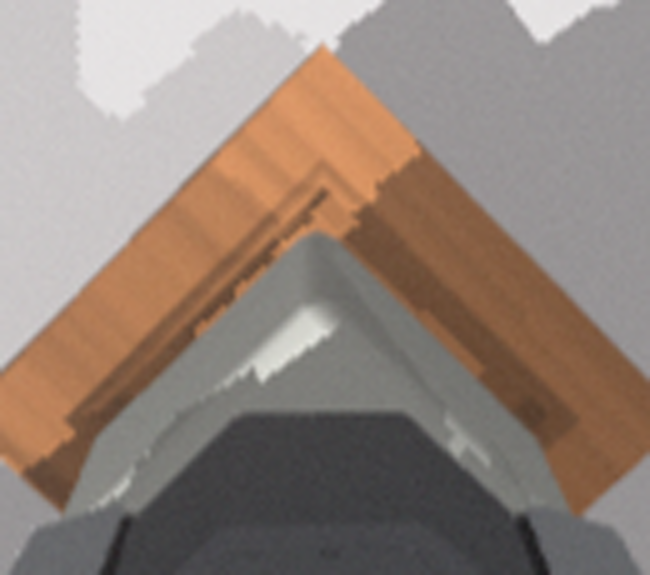

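Emit:
step_arm:
  plan:
    - [[0,-3.5,0,0,0],[0,-3.5,-8,0,0],[0,-3.5,-15,0,0],[0,-3.5,-20,0,0],[0,-3.5,-24,0,0],[0,-3.5,-28,0,0],[0,-3.5,-28,0,0]]

```text
time: 24.15
tool_pos: [0.5112, 0.173, 0.0841]
ee_rot: [3.129, -0.012, 0.954]
wrist_force: [-0.5, 2.7, 4.4]
width: 0.0513
```

Emit:
step_arm:
  plan:
    - [[0,0,-3,0,0],[0,0,-6,0,0],[0,0,-9,0,0],[0,0,-9,0,0]]

```text
time: 24.48
tool_pos: [0.5141, 0.1746, 0.0818]
ee_rot: [3.125, -0.02, 0.954]
wrist_force: [-3.5, 2.1, 24.7]
width: 0.0518
```

Emit:
step_arm:
  plan:
    - [[-1,-1,0,0,0],[-2,-2,0,0,0],[-3,-2.5,0,0,0],[-4,-3,0,0,0],[-5,-3,0,0,0],[-5,-3,0,0,0]]

```text
time: 24.98
tool_pos: [0.5123, 0.1737, 0.0826]
ee_rot: [3.12, -0.029, 0.954]
wrist_force: [3.7, 6.3, 21.4]
width: 0.0519
```

Run:
```python
from h import *
s=snap('scene');R=Ro.from_euler('xyz',s['attitude']).as_matrix()
def proj(p): v=R.T@(np.array(p)-s['origin']);q=s['camera_matrix']@(v/v[2]);return q[:2].round(1)
c=np.array([.5095,.1755])+.038*np.array([np.cos(2.52),np.sin(2.52)])
for z in(.03,.04,.05): print(z,proj([*c,z]),'obs 214,245.6')
# current: holder corner and jar/shoulder profile along vertical line
hc=np.array([.509,.174])+.0707*np.array([np.cos(2.52),np.sin(2.52)]);print('holder corner pred',proj([*hc,.03]))
o=robot.get_obs();f=s['frame']
c=o['tool_pos'][:2]+.038*np.array([np.cos(2.52),np.sin(2.52)])
for z in(.022,.03,.06,.075):print(z,proj([*c,z]))
for r in range(214,262,2): print(r,f[r,212].tolist(),f[r,215].tolist())
```

```text
0.03 [215.4 250.8] obs 214,245.6
0.04 [215.  248.5] obs 214,245.6
0.05 [214.7 246.1] obs 214,245.6
holder corner pred [216.4 260.6]
0.022 [215.5 251.7]
0.03 [215.2 249.9]
0.06 [214.2 242.8]
0.075 [213.7 239.1]
214 [37, 40, 45] [52, 55, 57]
216 [35, 39, 41] [38, 41, 44]
218 [99, 102, 102] [114, 117, 118]
220 [154, 157, 157] [155, 158, 158]
222 [161, 165, 165] [162, 166, 165]
224 [152, 156, 156] [149, 153, 152]
226 [98, 102, 101] [92, 95, 94]
228 [92, 95, 94] [90, 94, 93]
230 [96, 99, 98] [91, 94, 93]
232 [96, 100, 99] [93, 96, 96]
234 [102, 105, 103] [95, 98, 96]
236 [104, 107, 100] [101, 103, 95]
238 [101, 104, 96] [102, 104, 96]
240 [96, 98, 91] [99, 102, 94]
242 [98, 100, 93] [100, 102, 95]
244 [103, 105, 97] [99, 101, 94]
246 [110, 112, 102] [98, 100, 93]
248 [94, 82, 69] [99, 100, 92]
250 [89, 58, 32] [86, 69, 55]
252 [131, 86, 47] [92, 60, 34]
254 [147, 98, 53] [145, 96, 53]
256 [151, 100, 54] [159, 106, 57]
258 [118, 78, 41] [154, 102, 56]
260 [100, 65, 34] [111, 74, 41]
```

Emit:
step_arm:
  plan:
    - [[2,1,8,0,0],[5,3,16,0,0],[5,3,26,0,0],[5,3,26,0,0],[5,3,26,0,0]]

```text
time: 25.45
tool_pos: [0.5098, 0.1714, 0.0984]
ee_rot: [3.131, -0.007, 0.953]
wrist_force: [0.2, -0.1, -3.8]
width: 0.0521
```

```bash
cat > gap.py <<'E'
from h import *
def gap(zj=None):
    o=robot.get_obs();w=snap('wrist');f=w['frame'];print(o['tool_pos'].round(4),o['ee_rot'].round(4))
    zj=o['tool_pos'][2]-.0602 if zj is None else zj
    hs=cv2.cvtColor(f,cv2.COLOR_RGB2HSV);m=cv2.inRange(hs,(4,90,30),(20,255,255))
    n,l,st,ce=cv2.connectedComponentsWithStats(m[:, :]);
    k=1+np.argmax([st[i,4] if abs(ce[i,0]-255)<60 and ce[i,1]<215 else 0 for i in range(1,n)]);m=(l==k)
    ys=np.where(m.any(1))[0];y0=ys[0];L=[[],[],[],[]]
    for y in range(y0+6,y0+60):
        x=np.where(m[y])[0]
        if len(x)<6: continue
        L[0].append((x[0]-.5,y));L[3].append((x[-1]+.5,y))
        g=np.diff(x);i=np.argmax(g)
        if g[i]>6: L[1].append((x[i]+.5,y));L[2].append((x[i+1]-.5,y))
    out=[]
    for q,z in zip(L,(.03,zj,zj,.03)):
        p=cast(w,np.float32(q),z,o)[:,:2]
        vx,vy,x0,yy0=cv2.fitLine(p.astype(np.float32)[3:-3],cv2.DIST_HUBER,0,.0005,.0001).ravel()
        res=np.abs((p-[x0,yy0])@[-vy,vx]).mean()*1e3
        nrm=np.array([-vy,vx]);d=(np.array([x0,yy0])-o['tool_pos'][:2])@nrm
        if d<0:nrm,d=-nrm,-d
        print('n',nrm.round(3),'yaw%90',round(np.degrees(np.arctan2(nrm[1],nrm[0]))%90,2),'dist mm',round(d*1e3,2),'res',res.round(2),len(q));out.append((nrm,d))
    # shift of jar to be centred: along left normal and right normal
    eL=(out[0][1]-.050)-(out[1][1]-.029);eR=(out[3][1]-.050)-(out[2][1]-.029)
    A=np.array([out[0][0],out[3][0]]);print('shift mm',np.linalg.solve(A,[eL,eR])*1e3,eL,eR)
E
python3 -c "from gap import *;gap()"
```

```text
[0.5098 0.1714 0.0984] [ 3.1309 -0.0067  0.9533]
n [-0.164  0.987] yaw%90 9.42 dist mm 53.23 res 0.15 54
n [-0.14  0.99] yaw%90 8.03 dist mm 27.71 res 0.17 16
n [0.987 0.163] yaw%90 9.36 dist mm 26.1 res 0.0 16
n [0.988 0.156] yaw%90 8.99 dist mm 49.19 res 0.15 54
shift mm [1.34956674 4.80375316] 0.0045180111286559355 0.0020832998164521943
```

Emit:
step_arm:
  plan:
    - [[0,2.3,0,0,0],[0,2.3,-4,0,0],[0,2.3,-7,0,0],[0,2.3,-10,0,0],[0,2.3,-12,0,0],[0,2.3,-13,0,0],[0,2.3,-13,0,0]]

```text
time: 26.08
tool_pos: [0.5096, 0.174, 0.0853]
ee_rot: [3.131, -0.007, 0.953]
wrist_force: [-0.3, 0.0, -4.0]
width: 0.0518
```

Emit:
step_arm:
  plan:
    - [[0,0,-2,0,0],[0,0,-4,0,0],[0,0,-4,0,0]]

```text
time: 26.33
tool_pos: [0.5096, 0.174, 0.0814]
ee_rot: [3.131, -0.007, 0.953]
wrist_force: [-0.7, -0.5, -3.5]
width: 0.0519
```

Emit:
step_arm:
  plan:
    - [[0,0,-3,0,0],[0,0,-6,0,0],[0,0,-8,0,0],[0,0,-10,0,0],[0,0,-10,0,0]]

```text
time: 26.75
tool_pos: [0.5095, 0.174, 0.0711]
ee_rot: [3.131, -0.007, 0.953]
wrist_force: [0.2, -0.2, -2.9]
width: 0.052
```

Emit:
step_arm:
  plan:
    - [[0,0,-2,0,0],[0,0,-4,0,0],[0,0,-6,0,0],[0,0,-6,0,0]]

```text
time: 27.08
tool_pos: [0.5096, 0.174, 0.0653]
ee_rot: [3.131, -0.007, 0.953]
wrist_force: [-0.7, -0.2, -3.7]
width: 0.0518
```

Emit:
step_arm:
  plan:
    - [[0,0,-1,0,0],[0,0,-2,0,0],[0,0,-2,0,0]]

```text
time: 27.33
tool_pos: [0.5098, 0.1741, 0.0637]
ee_rot: [3.131, -0.007, 0.954]
wrist_force: [-0.1, 0.0, -2.6]
width: 0.052
```

Emit:
step_arm:
  plan:
    - [[0,0,-1,0,0],[0,0,-2,0,0],[0,0,-2,0,0]]

```text
time: 27.58
tool_pos: [0.5103, 0.1741, 0.0624]
ee_rot: [3.13, -0.008, 0.953]
wrist_force: [-0.0, -0.3, 0.1]
width: 0.052
```

Emit:
step_arm:
  plan:
    - [[0,0,-2,0,0],[0,0,-4,0,0],[0,0,-4,0,0]]

```text
time: 27.83
tool_pos: [0.5109, 0.1744, 0.0621]
ee_rot: [3.129, -0.01, 0.954]
wrist_force: [-5.5, -0.9, 13.4]
width: 0.052
```

Emit:
step_arm:
  plan:
    - [[0,0,2,0,75],[0,0,4,0,75],[0,0,4,0,75],[0,0,4,0,75],[0,0,6,0,75],[0,0,9,0,75],[0,0,9,0,75]]

```text
time: 28.42
tool_pos: [0.5102, 0.1741, 0.0672]
ee_rot: [3.13, -0.008, 0.953]
wrist_force: [0.6, -0.5, -0.2]
width: 0.0704
```

Run:
```python
from h import *
o=robot.get_obs();print(o['tool_pos'],o['ee_rot'],o['wrist_force'],o['joint_positions'])
w=snap('wrist');np.save('w11.npy',w,allow_pickle=True)
# cap-top extents: grey dark vs others on row scans
s=snap('scene');R=Ro.from_euler('xyz',s['attitude']).as_matrix()
def proj(p): v=R.T@(np.array(p)-s['origin']);q=s['camera_matrix']@(v/v[2]);return q[:2].round(1)
c=np.array([.5096,.174])+.037*np.array([np.cos(2.52),np.sin(2.52)])
for z in(.03,.061,.07):print(z,proj([*c,z]))
f=s['frame']
for r in range(226,260,2):print(r,f[r,213].tolist(),f[r,215].tolist())
```

```text
[0.51017741 0.17411885 0.06722126] [ 3.13031885 -0.00801955  0.9534343 ] [ 0.59601428 -0.47820666 -0.24540095] [ 0.22572284  0.12197501  1.61175632 -0.00313268  1.3943752   0.84365909]
0.03 [215.8 250.2]
0.061 [214.7 242.9]
0.07 [214.4 240.7]
226 [164, 168, 168] [164, 168, 167]
228 [162, 166, 166] [158, 162, 162]
230 [112, 114, 115] [103, 105, 105]
232 [119, 122, 122] [94, 96, 97]
234 [117, 120, 120] [95, 97, 98]
236 [119, 122, 122] [95, 96, 97]
238 [124, 127, 127] [95, 96, 97]
240 [151, 155, 155] [97, 100, 100]
242 [137, 139, 137] [101, 104, 100]
244 [98, 100, 93] [102, 104, 97]
246 [98, 100, 93] [99, 101, 94]
248 [98, 100, 94] [98, 101, 93]
250 [98, 97, 89] [98, 100, 94]
252 [116, 82, 55] [97, 91, 81]
254 [152, 101, 55] [146, 96, 54]
256 [158, 104, 57] [161, 107, 58]
258 [136, 90, 50] [157, 104, 57]
```

Emit:
step_arm:
  plan:
    - [[0,0,2,0,75],[0,0,2,0,0],[0,0,2,0,0],[0,0,2,0,0],[0,0,2,0,0],[0,0,2,0,0],[0,0,2,0,0],[0,0,2,0,0]]

```text
time: 29.18
tool_pos: [0.5099, 0.174, 0.0688]
ee_rot: [3.131, -0.008, 0.954]
wrist_force: [-0.3, -0.4, 0.5]
width: 0.052
```

Emit:
step_arm:
  plan:
    - [[0,0,0,0.05,0],[0,0,0,0.13,0],[0,0,0,0.21,0],[0,0,0,0.29,0],[0,0,0,0.37,0],[0,0,0,0.45,0],[0,0,0,0.45,0]]

```text
time: 29.77
tool_pos: [0.5102, 0.1755, 0.0692]
ee_rot: [3.13, -0.011, 1.404]
wrist_force: [1.9, 3.9, 1.4]
width: 0.0522
```

Run:
```python
from h import *
o=robot.get_obs();print(o['tool_pos'],o['ee_rot'],o['wrist_force'],o['wrist_torque'],o['width'])
```

```text
[0.51018648 0.17550975 0.06915956] [ 3.13028241 -0.01077953  1.40449106] [1.92470317 3.90967755 1.43768123] [ 0.7902848  -0.16566158 -0.14530234] 0.0522425899700457
```

Emit:
step_arm:
  plan:
    - [[0,0,0,0.08,0],[0,0,0,0.16,0],[0,0,0,0.24,0],[0,0,0,0.32,0],[0,0,0,0.4,0],[0,0,0,0.48,0],[0,0,0,0.48,0]]

```text
time: 30.35
tool_pos: [0.5095, 0.1754, 0.0691]
ee_rot: [3.131, -0.01, 1.883]
wrist_force: [-1.6, 4.4, 1.5]
width: 0.052
```

Emit:
step_arm:
  plan:
    - [[0,0,0,0.08,0],[0,0,0,0.16,0],[0,0,0,0.24,0],[0,0,0,0.32,0],[0,0,0,0.37,0],[0,0,0,0.37,0],[0,0,0,0.37,0]]

```text
time: 30.93
tool_pos: [0.5089, 0.1751, 0.0691]
ee_rot: [3.131, -0.01, 2.25]
wrist_force: [-3.2, 3.9, 1.9]
width: 0.0523
```

Run:
```python
from h import *
o=robot.get_obs();print(o['tool_pos'],o['ee_rot'],o['wrist_force'],o['wrist_torque'],o['width'])
w=snap('wrist');f=w['frame'];np.save('w12.npy',w,allow_pickle=True)
hs=cv2.cvtColor(f,cv2.COLOR_RGB2HSV);print(o['joint_positions'])
```

```text
[0.50889467 0.1750959  0.06909433] [ 3.13105928 -0.01035418  2.2499766 ] [-3.23367526  3.92522073  1.91891289] [ 0.77175988  0.47499107 -0.18133679] 0.052277853064968544
[ 0.21686446  0.12365741  1.60596482  0.01415407  1.40717646 -0.46453341]
```

Emit:
step_arm:
  plan:
    - [[0,0,2,0,0],[0,0,4,0,0],[0,0,6,0,0],[0,0,6,0,0],[0,0,6,0,0]]

```text
time: 31.4
tool_pos: [0.5101, 0.1734, 0.0752]
ee_rot: [3.131, -0.006, 2.253]
wrist_force: [-1.1, 1.0, -1.1]
width: 0.0516
```

Run:
```python
from h import *
s=snap('scene');f=s['frame']
o=robot.get_obs();print(o['wrist_force'])
for r in range(226,260,2):print(r,f[r,213].tolist(),f[r,215].tolist())
```

```text
[-1.60275909 -0.03402398 -0.53128637]
226 [62, 64, 65] [60, 62, 62]
228 [56, 57, 58] [54, 55, 56]
230 [55, 56, 57] [53, 54, 55]
232 [55, 57, 58] [54, 55, 56]
234 [54, 56, 58] [54, 56, 57]
236 [70, 71, 69] [73, 75, 73]
238 [106, 108, 100] [106, 108, 100]
240 [104, 106, 99] [104, 106, 98]
242 [102, 105, 97] [104, 107, 99]
244 [100, 103, 95] [102, 104, 97]
246 [100, 102, 95] [101, 103, 95]
248 [102, 104, 97] [100, 103, 96]
250 [107, 107, 98] [99, 102, 95]
252 [118, 84, 56] [104, 96, 84]
254 [153, 101, 54] [148, 98, 55]
256 [159, 105, 57] [162, 107, 59]
258 [136, 90, 49] [158, 104, 57]
```

Emit:
step_arm:
  plan:
    - [[0,0,6,0,0],[0,0,13,0,0],[0,0,20,0,0],[0,0,27,0,0],[0,0,32,0,0],[0,0,35,0,0],[0,0,35,0,0],[0,0,35,0,0]]

```text
time: 32.12
tool_pos: [0.5099, 0.174, 0.1101]
ee_rot: [3.13, -0.007, 2.253]
wrist_force: [-0.6, -0.1, -0.6]
width: 0.052
```

Run:
```python
from h import *
o=robot.get_obs();print(o['tool_pos'],o['ee_rot'],o['wrist_force'],o['width'])
s=snap('scene');w=snap('wrist')
a=cv2.resize(w['frame'][60:360,100:400],(400,400));b=cv2.resize(s['frame'][165:275,170:280],(400,400),interpolation=cv2.INTER_CUBIC)
cv2.imwrite('pics/c12.png',np.hstack([a,b])[:,:,::-1])
```

```text
[0.50994769 0.17403361 0.11005239] [ 3.13044312 -0.0072619   2.25349041] [-0.61161637 -0.13295297 -0.59047744] 0.05195550822341328
```

View pics/c12.png

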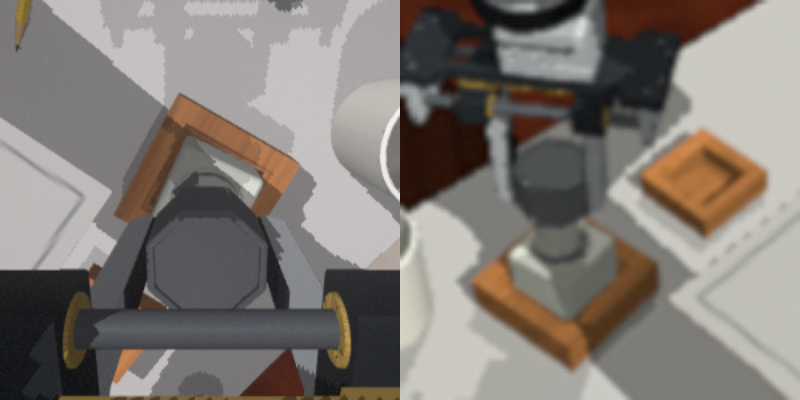

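```bash
python3 -c "
from h import *
print(robot.close_job())"
```

```text
the job is handed in; nothing more can be done
None
```

The job is done and handed in at about 32 s on the robot clock, out of 61 s allowed.

- **Tipping:** I gripped the jar by its cap and lifted it. The moves could not tilt the tool directly, so I pushed the arm against its reach limit until it leaned over. The tool read 40.2° and stayed there for more than 2 s. I turned it half round and levelled it the same way, to within 0.7°.
- **Seating:** The first two tries caught on the edge of the holder, with up to about 40 N at the wrist. After I re-measured the gap, the third try went in with almost no force. The camera shows the jar's shoulder at the seated height. The cap slid a few millimetres in the grip, so I let go and gripped it again higher up.
- **Unscrewing:** I turned the cap 1.30 rad anticlockwise and lifted it straight up 41 mm. Only the cap's weight came with it. The last picture shows the jar seated with its neck bare, and the cap held level above it. The cap's rim should be about 15 mm above the mouth.

Points that did not come out clean:
- **Joint 5:** It read 2.652 rad once while I was levelling the jar, just over the quoted 2.65 limit. I backed off straight away.
- **Cap turn:** I worked it out from the tool's rotation. I did not measure it directly.
- **Other objects:** The tape measure, staples carton and loupe were never approached. I did not re-measure their positions at the end.

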